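# Feel for the hidden release groove and eject the lens tray

## Robot

A 6-joint arm with a two-finger parallel gripper is mounted at the origin on a cart in front of the work surface, level with it; the furniture and walls round the work are solid. World frame = base frame: x ahead of the robot, y to its left, z up, the work surface at z = 0. Lengths are in mm, angles in rad, forces in N, time in s.
With the tool pointing down it reaches from about 275 to 750 mm from the base axis. Payload 10.2 kg.
Tool frame: the origin (TCP) lies midway between the tips of the shut fingers; the grasp point (between the pads) lies 19 mm behind it; z points along the fingers, y is the direction in which the jaws open and shut (so a half turn about z gives the same grasp; the last joint's range is limited). The gripper opens to 85 mm and grips with 20 to 120 N. Pads are 22 mm wide; open, the fingers measure 114 mm over their backs; the gripper's body (76 mm by 85 mm) begins 54 mm behind the grasp point. The pads swing forward as they close: fully open they stand 13 mm farther back than shut.
Start: joints at [-1.381, 0.313, 1.498, -0, 1.331, -0.223], TCP at [210.605, -480.912, 231.294] pointing down, gripper open.
Joint ranges: [-2.94, 2.94], [-0.97, 2.17], [0.19, 2.56], [-1.23, 4.37], [0.02, 3.11], [-2.88, 2.88]. Speed limits (rad/s): [2.39, 2.39, 3.01, 3.14, 3.14, 3.14].

## Interface

Orientations are given as a unit quaternion [w, x, y, z].
In Python, from rig import ctrl, capture, calibration, order gives the robot as it stands.
- The arm moves only by the tool jog_arm, never from a script. Its argument "rows" is a list that holds one entry, the list of rows, each a list of 6 numbers: the shift along the tool's x, y, z as a fraction of full scale, then the turn, a rotation vector about the tool's x, y, z as a fraction of full scale. In form: [[[x, y, z, ax, ay, az], ...]]. A call has 1 to 8 rows; each row is the pose to reach, as a shift and turn from the pose commanded when the call began, along the tool's axes at that moment; what a row does not reach only later rows make up. Full scale, the value 1, is 0.15 m for a shift and pi/2 rad for a turn. A row lasts 1/12 s, in which the tool goes at most 41.7 mm and 7.16 degrees, less where a joint would pass 70% of its speed; a pose out of reach is approached as far as the arm can. A call with a number of a shift or a turn outside -1 to 1 is refused whole. A call with a gripper value outside its range is refused whole. "jaw" is the gripper command: -1 is fully open, 1 is shut, values between are in proportion, set as the call begins (left out, the last holds). The fingers move at their own pace and stop on an object; "grip_force" is the grip in N (left out, the last holds). Time passes only in rows, so rows that repeat a pose let the fingers close. It gives the time, the measured TCP pose, the force and the opening at its end, in the units of the state.
- ctrl.sense(): the state, without advancing time (a new reading comes with each control period).
- capture(name): name is "side" or "top" or "wrist"; returns the picture (420x560x3 uint8, red, green, blue); there is no depth.
- calibration(name): a dict with "fov_y" (degrees; the focal length in pixels is half the picture's height over the tangent of half this angle, whatever the lens; pixels are square), "cx", "cy" (the principal point, pixels), "view" (4x4, takes a point from world to camera coordinates); the wrist camera has in their place "mount" (4x4, takes a point from camera to tool coordinates, whose origin is the TCP and whose axes are the flange's). Camera axes: x right, y down, z forward; pixel columns grow to the right and rows downward; lengths in mm; the calibration is good to about 2 mm. The wrist camera is an equidistant fisheye: a pixel r from the principal point sees the ray r / f radians off the axis. A picture is of the moment at which its call begins: read the wrist's pose just before it. calibration takes no time and is no camera call.
- order.finish_job(): hands the job in, once; it reports no verdict.
The state is a dict: "time_s": time; "joints": joint angles; "dq": joint speeds; "tau": joint torques, N m; "eef_pos": TCP position; "ee_rot": TCP orientation; "force": force on the tool from outside, world axes, zero at the start; "wrist_torque": the same for the moment, N m; "grip_width": opening from 0.0 (shut) to 1.0 (fully open).
Only numpy, scipy, OpenCV 4.12 (cv2) and the standard library are available. Lean on these libraries where they do the work, as an engineer would, in place of code of your own. Each camera call takes 0.05 s, during which the arm holds its last target.

## Task

With the gripper's fingers closed, feel along the black ledge at the rear of the white lens dock, touching the ledge top, until you find the release groove hidden in it, then press the key inside the groove fully home so that the tray with the lens cell comes out at the front. Do it all with the fingertips and without forcing anything: do not touch the tray or the lens cell, do not pick anything up, leave the other things on the worktop where they are, and finish clear with the tray left out.

Things in the scene. Friction and masses are not known exactly. Their poses are not given: they have to be found in the camera images.
- dock: white lens dock, 270 mm wide (y), 105 mm deep (x -75 to +30), 64 mm tall, fixed to the worktop. Origin on the worktop under it; z up, +x from its front (tray side, facing the robot) to its rear, +y to its left. Behind it, from x = +30 to +70, runs a lower black ledge, open over y = -66 to +66 between two white end covers that stand 3 mm higher than the ledge top
- ledge_mid (a point): middle of the ledge top, at dock x = +50, y = 0, 46 mm above the worktop. Somewhere along the ledge is one release groove, black in black: 44 mm long in y, cut across the full ledge depth (x), open upward and to the rear. Its middle lies anywhere from dock y = -32 to +32, different each time and not reported
- ledge_left (a point): point on the ledge top, middle of its depth (dock x = +50 mm), at its open left end (dock y = +66 mm), 46 mm above the worktop
- ledge_right (a point): the same at the open right end (dock y = -66 mm)
- release_key (a joint): travel of the black key (34 x 42 mm) that is the groove's floor, straight down, m: 0 up (its top 12 mm below the ledge top), 0.012 fully home (24 mm below the ledge top, 22 mm above the worktop). It moves stiffly (about 5 to 6 N when slow, more when fast), has no spring and stays where left; going down it drives the tray out four times as far
- tray (a joint): travel of the lens tray out of the dock's front (towards dock -x), m: 0 shut, 0.048 fully out; it stays where it is left
- tray_front (a point): middle of the tray's black front panel (70 mm wide, 33 mm tall), 23.5 mm above the worktop; 81 mm in front of the dock's origin when shut
- lens_cell: loose black round lens cell, 50 mm across, 21 mm tall, lying in the tray between low rims; origin at the centre of its underside, 12 mm above the worktop and 45 mm in front of the dock's origin when the tray is shut
- red_tub: bystander: loose white tub with red lid, 70 mm across, 60 mm tall; origin at the centre of its underside
- beaker: bystander: loose clear beaker, 68 mm across, 80 mm tall; origin at the centre of its underside
- petri_stack: bystander: loose stack of clear petri dishes, 93 mm across, 44 mm tall; origin at the centre of its underside

How it is judged:
By the outcome, as a careful person would: the job done as asked, in the order asked, and still so for the second after the job is handed in, with the robot touching nothing.
It also fails if it takes over 48 s, if anything falls off the work surface, if the arm or the gripper's body presses on something with over 40 N, if the wrist force passes 120 N, or if a joint passes its speed limit or range.

## Working session

There is one attempt and no reset: what is moved stays moved. The work goes in short steps, Python scripts to look and compute and a tool call to move; the robot and the scene stay as the last step left them, time stands still between calls to the robot, and variables do not carry over. Pictures are saved under pics/ and viewed, and the job is handed in when it is done.

Besides the shell and the picture viewer there is one more tool, called after "Emit:" by a JSON object that holds its "api" and its "payload". jog_arm: Moves the arm, as the interface text tells. Shift numbers are shares of 0.15 m and turn numbers shares of pi/2 rad, none past 1 either way. Its arguments: {"type":"object","properties":{"rows":{"type":"array","items":{"type":"array","items":{"type":"array","items":{"type":"number"}}}},"jaw":{"type":"number"},"grip_force":{"type":"number"}},"required":["rows"]}

```bash
ls; mkdir -p pics
python3 - <<'E'
from rig import ctrl, capture, calibration, order
import cv2
print(ctrl.sense())
for n in ("side","top"):
    im=capture(n); cv2.imwrite(f"pics/{n}0.png",im[:,:,::-1]); c=calibration(n); print(n,c)
print(calibration("wrist"))
E
```

```text
pics
{'time_s': 0.0, 'joints': array([-1.38141386e+00,  3.13470017e-01,  1.49841984e+00, -1.98088469e-05,
        1.33102462e+00, -2.23415607e-01]), 'dq': array([-0.00069052, -0.00074578,  0.00110796,  0.00021265, -0.00053865,
        0.00099743]), 'tau': array([-7.68889822e-04, -4.12260246e+01, -2.59746695e+01, -2.57286119e-04,
        4.00969380e-03, -9.57170343e-08]), 'eef_pos': array([ 210.54341979, -480.65225162,  230.73133103]), 'ee_rot': array([-6.60982893e-04,  9.78774532e-01,  2.04938966e-01,  1.62783160e-06]), 'force': array([0.55291381, 0.22249538, 0.18595332]), 'wrist_torque': array([0.03506747, 0.02059389, 0.00546481]), 'grip_width': 0.9994693210546272}
side {'fov_y': 51.303376840491076, 'cx': 285.3100319320463, 'cy': 207.1737129901582, 'view': array([[ 9.85681921e-01, -1.67819210e-01, -1.63665503e-02,
        -5.16343517e+02],
       [-1.04553694e-01, -5.32156447e-01, -8.40165484e-01,
         1.12648179e+02],
       [ 1.32286343e-01,  8.29847111e-01, -5.42083107e-01,
         1.25108187e+03],
       [ 0.00000000e+00,  0.00000000e+00,  0.00000000e+00,
         1.0000000
[... 175 characters left out ...]
474928e+01],
       [-9.95167887e-01, -4.96942925e-03, -9.80621356e-02,
         5.32610930e+02],
       [ 9.80245932e-02,  7.30667885e-03, -9.95157169e-01,
         1.25094108e+03],
       [ 0.00000000e+00,  0.00000000e+00,  0.00000000e+00,
         1.00000000e+00]])}
{'fov_y': 65.70646984690485, 'cx': 281.7079605187592, 'cy': 204.24905489372296, 'mount': array([[ 2.61244185e-06, -9.44758801e-01, -3.27766394e-01,
         8.46715073e+01],
       [ 9.99999938e-01,  1.18005479e-04, -3.32170337e-04,
        -1.33468877e-02],
       [ 3.52499079e-04, -3.27766372e-01,  9.44758742e-01,
        -1.42568110e+02],
       [ 0.00000000e+00,  0.00000000e+00,  0.00000000e+00,
         1.00000000e+00]])}
```

View pics/side0.png

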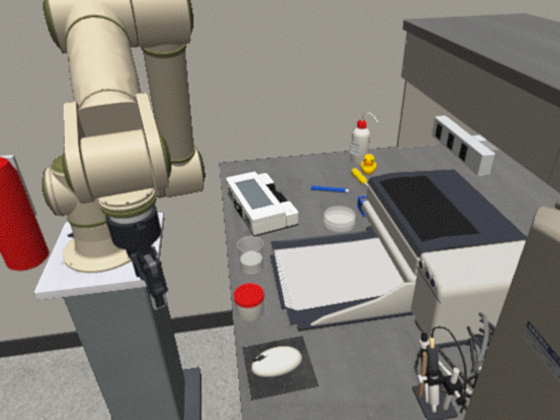

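View pics/top0.png

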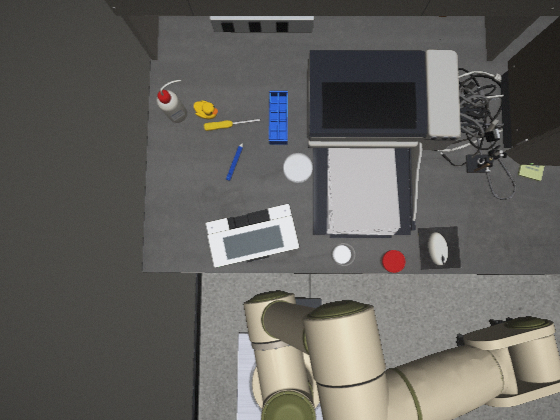

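Run:
```python
import cv2
a=cv2.imread("pics/top0.png")[195:280,195:310]; cv2.imwrite("pics/topz.png",cv2.resize(a,None,fx=6.5,fy=6.5,interpolation=cv2.INTER_CUBIC))
a=cv2.imread("pics/side0.png")[160:245,215:310]; cv2.imwrite("pics/sidez.png",cv2.resize(a,None,fx=6.5,fy=6.5,interpolation=cv2.INTER_CUBIC))
```

```text
(no output)
```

View pics/topz.png

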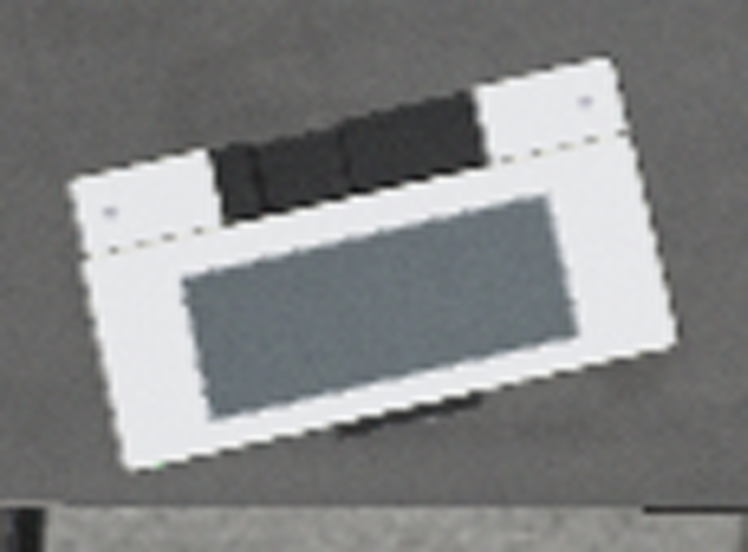

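View pics/sidez.png

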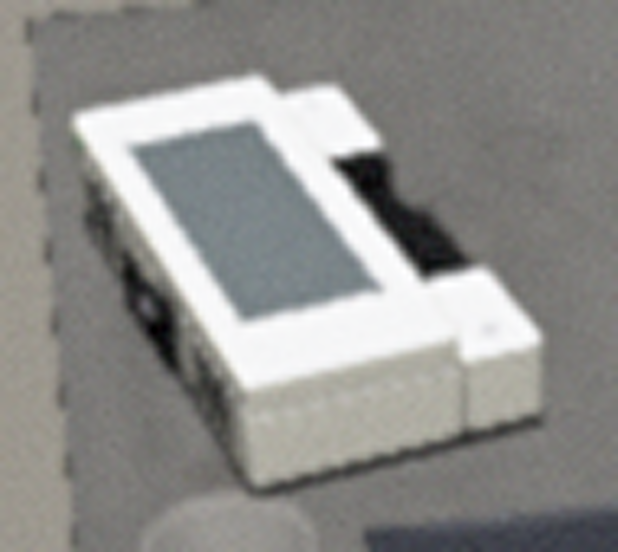

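```bash
cat > h.py <<'E'
import numpy as np
from rig import calibration
def ray(cam,u,v,z):
    c=calibration(cam); f=210/np.tan(np.radians(c["fov_y"]/2)); V=c["view"]; R=V[:3,:3];t=V[:3,3]
    o=-R.T@t; d=R.T@np.array([(u-c["cx"])/f,(v-c["cy"])/f,1]); return o+d*(z-o[2])/d[2]
E
python3 - <<'E'
import numpy as np
from h import *
g=lambda cam,u,v,z,ox,oy: ray(cam,(u+.5)/6.5-.5+ox,(v+.5)/6.5-.5+oy,z)
mdl=[];obs=[];w=[]
def add(cam,u,v,mx,my,z):
    p=g(cam,u,v,z,*( (195,195) if cam=="top" else (215,160))); obs.append(p[:2]); mdl.append((mx,my)); w.append(cam)
add("top",126,470,-75,135,64);add("top",677,345,-75,-135,64);add("top",70,183,70,135,49);add("top",610,58,70,-135,49)
add("top",85,257,30,135,64);add("top",628,132,30,-135,64)
add("side",248,390,-75,-135,64);add("side",72,118,-75,135,64);add("side",262,75,30,135,64);add("side",460,345,30,-135,64);add("side",543,340,70,-135,49)
m=np.array(mdl,float);o=np.array(obs);w=np.array(w)
def fit(m,o):
    mc=m.mean(0);oc=o.mean(0);H=(m-mc).T@(o-oc);th=np.arctan2(H[0,1]-H[1,0],H[0,0]+H[1,1])
    R=np.array([[np.cos(th),-np.sin(th)],[np.sin(th),np.cos(th)]]);return th,oc-R@mc,R
for s in (w=="top",w=="side",w!=""):
    th,t,R=fit(m[s],o[s]); print(th,t); print(np.round(o[s]-(m[s]@R.T+t),1).tolist())
th,t,R=fit(m,o)
for u,v in [(220,225),(490,165),(210,152),(475,92),(260,212),(245,145),(350,192),(340,130)]:
    print((u,v),R.T@(g("top",u,v,46,195,195)[:2]-t))
for n,x,y,z in (("tub",394,261,60),("beaker",343,254,75),("petri",298,167,44)): p=ray("top",x,y,z)[:2];print(n,p,R.T@(p-t))
E
```

```text
0.2310715295872844 [461.54646019 115.22836225]
[[2.1, -0.4], [0.7, 1.6], [-1.9, -0.6], [-1.4, 0.7], [0.6, -2.6], [0.0, 1.2]]
0.2280346769338372 [464.49752014 109.13554328]
[[2.6, 0.4], [1.3, -0.9], [-0.6, 2.4], [-2.9, -6.0], [-0.4, 4.0]]
0.23109105808731673 [462.85008081 112.45568845]
[[0.8, 2.4], [-0.6, 4.4], [-3.2, 2.2], [-2.7, 3.5], [-0.7, 0.2], [-1.3, 4.0], [3.8, -2.7], [3.3, -3.9], [1.5, -0.9], [-1.6, -9.5], [0.9, 0.4]]
(220, 225) [31.43319881 71.58142573]
(490, 165) [ 30.55664403 -62.48851556]
(210, 152) [67.25807366 68.85292304]
(475, 92) [ 66.98183488 -63.22441673]
(260, 212) [33.25492853 51.32286818]
(245, 145) [66.78039081 51.52816176]
(350, 192) [32.96389059  6.65170896]
(340, 130) [63.57355746  4.89321228]
tub [ 380.81568297 -325.69352546] [-180.20725465 -407.71279284]
beaker [ 401.46517843 -166.62559988] [-123.67381088 -257.60291193]
petri [677.6449859  -29.58998119] [ 176.55092947 -187.46624447]
```

Emit:
{"api": "jog_arm", "payload": {"rows": [[[0.85,-0.66,0,0,0,0],[0.85,-0.66,0,0,0,0],[0.85,-0.66,0,0,0,0],[0.85,-0.66,0,0,0,0]]], "jaw": 1, "grip_force": 20}}

```text
time_s: 0.43
eef_pos: [288.2, -336.8, 231.0]
ee_rot: [-0.0, 0.979, 0.205, 0.0]
force: [0.6, 0.1, 0.7]
grip_width: 0.451
```

Emit:
{"api": "jog_arm", "payload": {"rows": [[[0.85,-0.66,0,0,0,0],[0.85,-0.66,0,0,0,0],[0.85,-0.66,0,0,0,0],[0.85,-0.66,0,0,0,0]]]}}

```text
time_s: 0.77
eef_pos: [365.2, -194.9, 231.3]
ee_rot: [-0.0, 0.979, 0.205, 0.0]
force: [-0.1, -1.6, 1.0]
grip_width: -0.0
```

Emit:
{"api": "jog_arm", "payload": {"rows": [[[0.85,-0.66,0,0,0,0],[0.85,-0.66,0,0,0,0],[0.85,-0.66,0,0,0,0],[0.85,-0.66,0,0,0,0]]]}}

```text
time_s: 1.1
eef_pos: [442.4, -52.9, 231.2]
ee_rot: [-0.0, 0.979, 0.205, -0.0]
force: [0.1, -1.3, 0.2]
grip_width: -0.001
```

Emit:
{"api": "jog_arm", "payload": {"rows": [[[0.85,-0.66,0,0,0,0.116],[0.85,-0.66,0,0,0,0.116],[0.85,-0.66,0,0,0,0.116],[0.85,-0.66,0,0,0,0.116],[0.85,-0.66,0,0,0,0.116],[0.85,-0.66,0,0,0,0.116]]]}}

```text
time_s: 1.6
eef_pos: [519.0, 88.0, 230.5]
ee_rot: [-0.0, 0.993, 0.117, -0.001]
force: [0.1, -0.6, 0.5]
grip_width: 0.0
```

Run:
```python
from rig import ctrl, capture
import cv2,pickle
s=ctrl.sense(); im=capture("wrist"); cv2.imwrite("pics/w1.png",im[:,:,::-1]); pickle.dump(s,open("w1.pkl","wb")); print(s["eef_pos"],s["ee_rot"],s["joints"],s["force"])
a=capture("side"); cv2.imwrite("pics/side1.png",a[:,:,::-1])
```

```text
[518.97943931  88.03179102 230.5031703 ] [-8.42694220e-05  9.93169438e-01  1.16679109e-01 -6.68290306e-04] [-5.47194017e-02  3.17297834e-01  1.49381446e+00 -6.40780798e-05
  1.33182609e+00  1.28220110e+00] [ 0.05971068 -0.57784274  0.47351134]
```

View pics/w1.png

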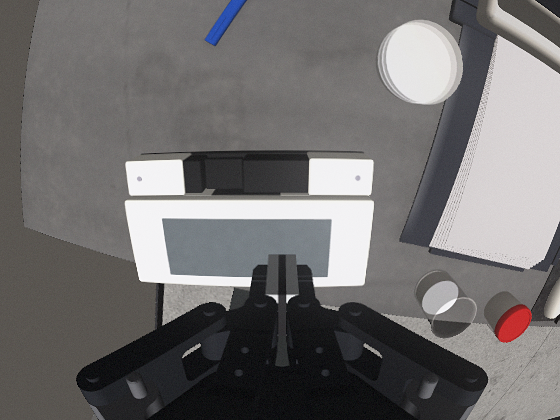

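View pics/side1.png

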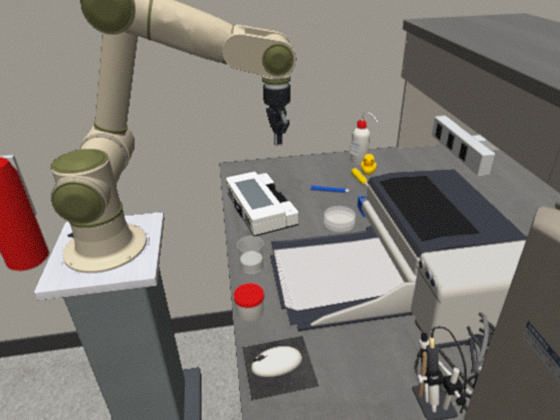

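```bash
cat >> h.py <<'E'
from scipy.spatial.transform import Rotation as Ro
def wray(s,u,v,z):
    c=calibration("wrist"); f=210/np.tan(np.radians(c["fov_y"]/2)); d=np.array([u-c["cx"],v-c["cy"]]);r=np.hypot(*d);a=r/f
    k=np.array([*(d/r*np.sin(a)),np.cos(a)]); M=c["mount"]; q=s["ee_rot"]; R=Ro.from_quat([q[1],q[2],q[3],q[0]]).as_matrix()
    o=R@M[:3,3]+s["eef_pos"]; k=R@M[:3,:3]@k; return o+k*(z-o[2])/k[2]
def fit(m,o):
    m=np.array(m,float);o=np.array(o);mc=m.mean(0);oc=o.mean(0);H=(m-mc).T@(o-oc);th=np.arctan2(H[0,1]-H[1,0],H[0,0]+H[1,1])
    R=np.array([[np.cos(th),-np.sin(th)],[np.sin(th),np.cos(th)]]);t=oc-R@mc;return th,t,R,np.round(o-(m@R.T+t),1)
E
python3 - <<'E'
from h import *; import pickle
s=pickle.load(open("w1.pkl","rb"))
L=[(140,281,-75,135,64),(363,287,-75,-135,64),(125,201,30,135,64),(374,201,30,-135,64),(126,160,70,135,49),(373,159,70,-135,49),(184,160,70,66,49),(309,159,70,-66,49)]
th,t,R,res=fit([l[2:4] for l in L],[wray(s,l[0],l[1],l[4])[:2] for l in L]); print(th,t,res.tolist())
for u,v in [(206,153),(243,154),(204,190),(243,193),(309,185),(185,185)]: print(u,v,R.T@(wray(s,u,v,46)[:2]-t))
print(R.T@(s["eef_pos"][:2]-t))
E
```

```text
0.22790011309923847 [463.08064349 113.90048873] [[2.2, -2.0], [-0.7, 2.4], [-1.0, -2.5], [-0.6, 2.1], [1.3, -1.7], [0.3, 2.8], [-0.8, -1.7], [-0.8, 0.6]]
206 153 [75.23356006 40.92380504]
243 154 [73.70250361  2.10903665]
204 190 [35.14930894 45.41590599]
243 193 [31.8686965   3.20328874]
309 185 [ 41.04228021 -66.24508977]
185 185 [40.80983567 66.37831217]
[ 48.60884145 -37.8291611 ]
```

Emit:
{"api": "jog_arm", "payload": {"rows": [[[0,0,1,0,0,0],[0,0,1,0,0,0],[0,0,1,0,0,0],[0,0,1,0,0,0],[0,0,1,0,0,0],[0,0,1,0,0,0]]]}}

```text
time_s: 2.2
eef_pos: [518.7, 85.3, 81.6]
ee_rot: [-0.0, 0.993, 0.114, -0.001]
force: [0.7, -0.3, 1.1]
grip_width: -0.002
```

Emit:
{"api": "jog_arm", "payload": {"rows": [[[0,0,0.1,0,0,0],[0,0,0.17,0,0,0],[0,0,0.17,0,0,0],[0,0,0.17,0,0,0]]]}}

```text
time_s: 2.53
eef_pos: [519.3, 86.2, 56.8]
ee_rot: [0.0, 0.993, 0.115, 0.001]
force: [0.4, 0.3, 0.3]
grip_width: 0.002
```

Emit:
{"api": "jog_arm", "payload": {"rows": [[[0,0,0.01,0,0,0],[0,0,0.02,0,0,0],[0,0,0.03,0,0,0],[0,0,0.04,0,0,0],[0,0,0.05,0,0,0],[0,0,0.05,0,0,0]]]}}

```text
time_s: 3.03
eef_pos: [518.8, 86.4, 48.0]
ee_rot: [-0.0, 0.993, 0.115, -0.0]
force: [0.1, -0.1, -0.9]
grip_width: -0.001
```

Run:
```python
from rig import ctrl, capture
import cv2
s=ctrl.sense(); print(s["eef_pos"],s["ee_rot"],s["force"])
a=capture("side")[160:240,225:315]; cv2.imwrite("pics/side2.png",cv2.resize(a[:,:,::-1],None,fx=6,fy=6,interpolation=cv2.INTER_CUBIC))
```

```text
[518.75410757  86.44806035  48.02824528] [-6.51821405e-05  9.93361670e-01  1.15032745e-01 -2.35829429e-04] [ 0.1276428  -0.09250864 -0.94945402]
```

View pics/side2.png

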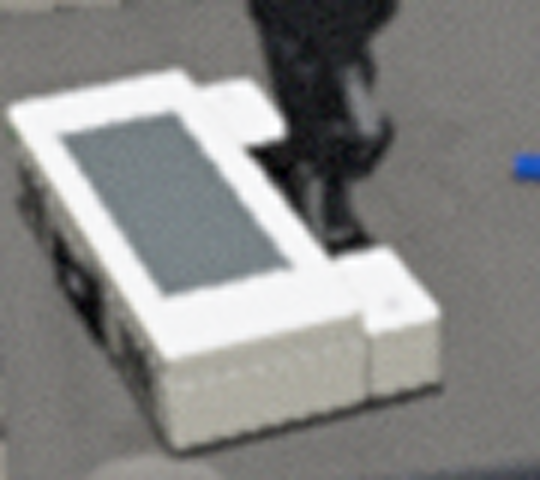

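The closed fingertips are over the right part of the black ledge, about (330,225) in the crop, clear of the dock and the end cover. I'll go on down in small steps to touch.

Emit:
{"api": "jog_arm", "payload": {"rows": [[[0,0,0.003,0,0,0],[0,0,0.006,0,0,0],[0,0,0.009,0,0,0],[0,0,0.009,0,0,0]]]}}

```text
time_s: 3.42
eef_pos: [518.8, 86.4, 46.9]
ee_rot: [-0.0, 0.993, 0.115, -0.0]
force: [0.0, 0.2, -0.3]
grip_width: 0.004
```

Emit:
{"api": "jog_arm", "payload": {"rows": [[[0,0,0.002,0,0,0],[0,0,0.004,0,0,0],[0,0,0.004,0,0,0]]]}}

```text
time_s: 3.67
eef_pos: [518.9, 86.4, 46.3]
ee_rot: [-0.0, 0.993, 0.115, -0.0]
force: [0.4, -0.0, 0.1]
grip_width: -0.001
```

Emit:
{"api": "jog_arm", "payload": {"rows": [[[0,0,0.002,0,0,0],[0,0,0.004,0,0,0],[0,0,0.004,0,0,0]]]}}

```text
time_s: 3.92
eef_pos: [519.0, 86.4, 46.1]
ee_rot: [0.0, 0.993, 0.115, 0.0]
force: [-2.0, 0.1, 4.0]
grip_width: -0.0
```

Emit:
{"api": "jog_arm", "payload": {"rows": [[[0,-0.02,0,0,0,0],[0,-0.04,0,0,0,0],[0,-0.06,0,0,0,0],[0,-0.08,0,0,0,0],[0,-0.1,0,0,0,0]]]}}

```text
time_s: 4.33
eef_pos: [515.8, 101.1, 46.1]
ee_rot: [0.0, 0.993, 0.115, 0.001]
force: [0.6, -3.0, 5.1]
grip_width: 0.001
```

Emit:
{"api": "jog_arm", "payload": {"rows": [[[0,-0.02,0,0,0,0],[0,-0.04,0,0,0,0],[0,-0.06,0,0,0,0],[0,-0.08,0,0,0,0],[0,-0.1,0,0,0,0]]]}}

```text
time_s: 4.75
eef_pos: [512.4, 115.8, 46.1]
ee_rot: [0.0, 0.993, 0.115, 0.001]
force: [0.4, -3.5, 4.3]
grip_width: -0.002
```

Emit:
{"api": "jog_arm", "payload": {"rows": [[[0,-0.02,0,0,0,0],[0,-0.04,0,0,0,0],[0,-0.05,0,0,0,0],[0,-0.06,0,0,0,0]]]}}

```text
time_s: 5.08
eef_pos: [510.3, 124.5, 46.1]
ee_rot: [0.0, 0.993, 0.115, 0.0]
force: [0.9, -3.8, 5.2]
grip_width: 0.004
```

Emit:
{"api": "jog_arm", "payload": {"rows": [[[0,-0.013,0,0,0,0],[0,-0.027,0,0,0,0],[0,-0.04,0,0,0,0]]]}}

```text
time_s: 5.33
eef_pos: [508.9, 130.4, 46.0]
ee_rot: [0.0, 0.993, 0.115, 0.0]
force: [0.6, -3.9, 5.0]
grip_width: -0.001
```

Emit:
{"api": "jog_arm", "payload": {"rows": [[[0,-0.013,0,0,0,0],[0,-0.027,0,0,0,0],[0,-0.04,0,0,0,0]]]}}

```text
time_s: 5.58
eef_pos: [506.9, 136.6, 45.5]
ee_rot: [-0.0, 0.993, 0.115, -0.0]
force: [-0.6, -0.3, 0.3]
grip_width: -0.003
```

Emit:
{"api": "jog_arm", "payload": {"rows": [[[0,-0.02,0,0,0,0],[0,-0.04,0,0,0,0],[0,-0.055,0,0,0,0],[0,-0.055,0,0,0,0]]]}}

```text
time_s: 5.92
eef_pos: [505.0, 144.7, 45.5]
ee_rot: [-0.0, 0.993, 0.115, -0.0]
force: [-0.1, 0.0, -0.2]
grip_width: 0.002
```

Emit:
{"api": "jog_arm", "payload": {"rows": [[[0,-0.015,0,0,0,0],[0,-0.03,0,0,0,0],[0,-0.03,0,0,0,0]]]}}

```text
time_s: 6.17
eef_pos: [504.2, 148.8, 45.7]
ee_rot: [-0.0, 0.993, 0.115, -0.0]
force: [-0.3, 0.2, 0.5]
grip_width: 0.002
```

Run:
```python
from rig import ctrl, capture
import cv2,pickle
s=ctrl.sense(); im=capture("wrist"); cv2.imwrite("pics/w3.png",im[:,:,::-1]); pickle.dump(s,open("w3.pkl","wb")); print(s["eef_pos"],s["force"])
a=capture("side")[160:240,225:315]; cv2.imwrite("pics/side3.png",cv2.resize(a[:,:,::-1],None,fx=6,fy=6,interpolation=cv2.INTER_CUBIC))
```

```text
[504.17670256 148.81471612  45.70016303] [-0.33196767  0.21638923  0.46216644]
```

View pics/w3.png

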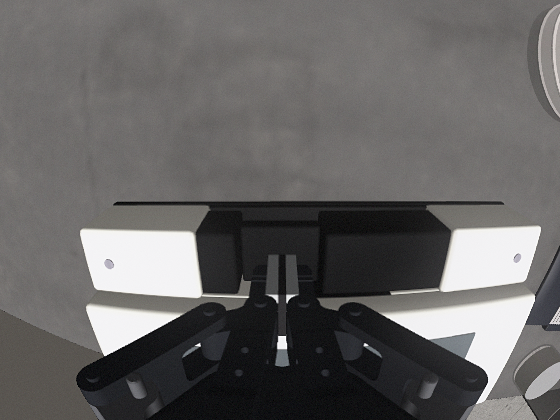

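View pics/side3.png

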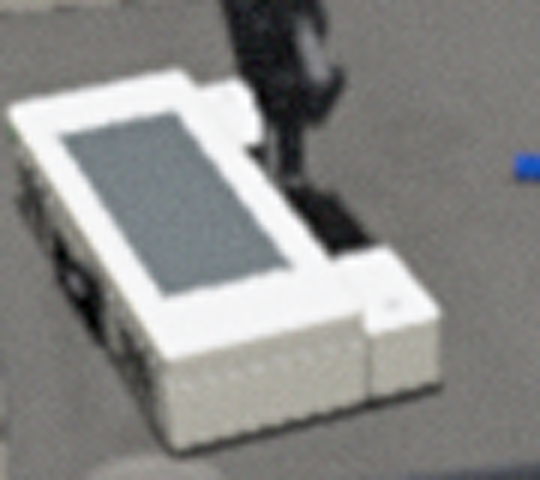

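Emit:
{"api": "jog_arm", "payload": {"rows": [[[0,0,0.01,0,0,0],[0,0,0.02,0,0,0],[0,0,0.03,0,0,0],[0,0,0.04,0,0,0],[0,0,0.05,0,0,0],[0,0,0.06,0,0,0],[0,0,0.065,0,0,0]]]}}

```text
time_s: 6.85
eef_pos: [504.2, 148.5, 35.7]
ee_rot: [-0.0, 0.993, 0.115, -0.0]
force: [0.2, 0.0, -0.1]
grip_width: -0.001
```

Emit:
{"api": "jog_arm", "payload": {"rows": [[[0,0,0.003,0,0,0],[0,0,0.006,0,0,0],[0,0,0.009,0,0,0],[0,0,0.012,0,0,0]]]}}

```text
time_s: 7.18
eef_pos: [504.4, 148.5, 34.2]
ee_rot: [-0.0, 0.993, 0.115, 0.0]
force: [-0.1, 1.0, 0.4]
grip_width: 0.0
```

Emit:
{"api": "jog_arm", "payload": {"rows": [[[0,0,0.004,0,0,0],[0,0,0.008,0,0,0],[0,0,0.012,0,0,0],[0,0,0.016,0,0,0],[0,0,0.02,0,0,0]]]}}

```text
time_s: 7.6
eef_pos: [504.4, 148.5, 31.5]
ee_rot: [0.0, 0.993, 0.115, 0.0]
force: [-1.4, 0.2, 5.5]
grip_width: 0.002
```

Run:
```python
from rig import ctrl
s=ctrl.sense(); print(s["eef_pos"],s["force"],s["wrist_torque"])
```

```text
[504.43088311 148.52150004  31.53587466] [-1.4022213   0.24369921  5.50720213] [-0.01908913  0.26264014  0.01095649]
```

Key moves at about 5.5 N. I'll continue slowly.

Emit:
{"api": "jog_arm", "payload": {"rows": [[[0,0,0.004,0,0,0],[0,0,0.008,0,0,0],[0,0,0.012,0,0,0],[0,0,0.016,0,0,0],[0,0,0.02,0,0,0],[0,0,0.024,0,0,0],[0,0,0.028,0,0,0]]]}}

```text
time_s: 8.18
eef_pos: [504.5, 148.5, 27.4]
ee_rot: [0.0, 0.993, 0.115, 0.0]
force: [-1.3, 0.3, 5.3]
grip_width: 0.001
```

Emit:
{"api": "jog_arm", "payload": {"rows": [[[0,0,0.004,0,0,0],[0,0,0.008,0,0,0],[0,0,0.012,0,0,0],[0,0,0.016,0,0,0],[0,0,0.02,0,0,0]]]}}

```text
time_s: 8.6
eef_pos: [504.4, 148.5, 24.3]
ee_rot: [0.0, 0.993, 0.115, 0.0]
force: [-1.5, -0.8, 5.1]
grip_width: 0.001
```

Emit:
{"api": "jog_arm", "payload": {"rows": [[[0,0,0.003,0,0,0],[0,0,0.006,0,0,0],[0,0,0.009,0,0,0]]]}}

```text
time_s: 8.85
eef_pos: [504.4, 148.5, 23.0]
ee_rot: [0.0, 0.993, 0.115, 0.0]
force: [-1.2, -0.5, 4.5]
grip_width: 0.0
```

Emit:
{"api": "jog_arm", "payload": {"rows": [[[0,0,0.002,0,0,0],[0,0,0.004,0,0,0],[0,0,0.004,0,0,0]]]}}

```text
time_s: 9.1
eef_pos: [504.4, 148.5, 22.2]
ee_rot: [-0.0, 0.993, 0.115, 0.0]
force: [-0.7, -1.0, 5.3]
grip_width: -0.002
```

Emit:
{"api": "jog_arm", "payload": {"rows": [[[0,0,0.002,0,0,0],[0,0,0.004,0,0,0],[0,0,0.004,0,0,0]]]}}

```text
time_s: 9.35
eef_pos: [504.5, 148.5, 21.9]
ee_rot: [0.0, 0.993, 0.115, 0.0]
force: [-2.3, -0.7, 7.5]
grip_width: 0.0
```

Run:
```python
from rig import ctrl, capture
import cv2
s=ctrl.sense(); print(s["eef_pos"],s["force"])
a=capture("top")[195:280,195:310]; cv2.imwrite("pics/top4.png",cv2.resize(a[:,:,::-1],None,fx=6.5,fy=6.5,interpolation=cv2.INTER_CUBIC))
a=capture("side")[160:240,215:315]; cv2.imwrite("pics/side4.png",cv2.resize(a[:,:,::-1],None,fx=6,fy=6,interpolation=cv2.INTER_CUBIC))
```

```text
[504.47658107 148.52574871  21.90860154] [-2.28621923 -0.74708761  7.48317788]
```

View pics/side4.png

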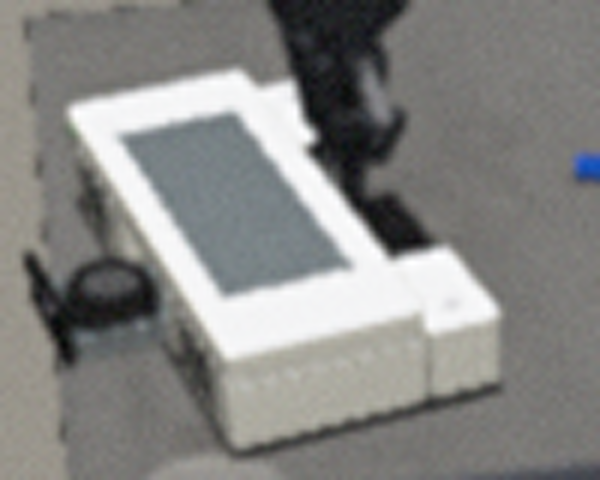

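View pics/top4.png

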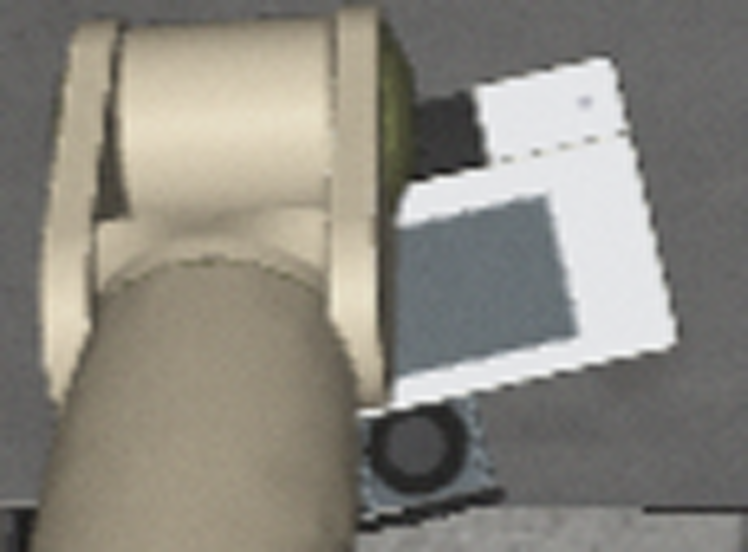

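Emit:
{"api": "jog_arm", "payload": {"rows": [[[0,0,0.002,0,0,0],[0,0,0.004,0,0,0],[0,0,0.004,0,0,0]]]}}

```text
time_s: 9.7
eef_pos: [504.6, 148.5, 21.8]
ee_rot: [0.0, 0.993, 0.115, 0.0]
force: [-5.0, -0.5, 12.9]
grip_width: -0.002
```

Emit:
{"api": "jog_arm", "payload": {"rows": [[[0,0,-0.02,0,0,0],[0,0,-0.06,0,0,0],[0,0,-0.12,0,0,0],[0,0,-0.2,0,0,0],[0,0,-0.35,0,0,0],[0,0,-0.55,0,0,0],[0,0,-0.8,0,0,0],[0,0,-1,0,0,0]]]}}

```text
time_s: 10.37
eef_pos: [504.4, 148.5, 173.8]
ee_rot: [0.0, 0.993, 0.115, 0.001]
force: [0.1, -0.9, -0.4]
grip_width: -0.001
```

Emit:
{"api": "jog_arm", "payload": {"rows": [[[0,0.25,-0.25,0,0,0],[0,0.5,-0.4,0,0,0],[0,0.75,-0.5,0,0,0],[0,1,-0.5,0,0,0],[0,1,-0.5,0,0,0],[0,1,-0.5,0,0,0]]]}}

```text
time_s: 10.87
eef_pos: [538.9, 0.3, 246.4]
ee_rot: [0.0, 0.994, 0.113, 0.0]
force: [-0.6, 0.6, 0.2]
grip_width: -0.001
```

Emit:
{"api": "jog_arm", "payload": {"rows": [[[0,0.25,0,0,0,0],[0,0.5,0,0,0,0],[0,0.75,0,0,0,0],[0,1,0,0,0,0],[0,1,0,0,0,0],[0,1,0,0,0,0]]]}}

```text
time_s: 11.37
eef_pos: [572.8, -143.5, 245.2]
ee_rot: [-0.001, 0.993, 0.114, -0.001]
force: [0.8, 0.3, 0.3]
grip_width: -0.002
```

Run:
```python
from rig import ctrl, capture
from h import *
import cv2
s=ctrl.sense(); print(s["time_s"],s["eef_pos"],s["force"],abs(s["dq"]).max())
a=capture("top"); cv2.imwrite("pics/top5.png",a[:,:,::-1])
a=capture("side"); cv2.imwrite("pics/side5.png",a[:,:,::-1])
```

```text
11.3667 [ 572.78993843 -143.53340209  245.17737426] [0.81337559 0.30276301 0.2735153 ] 0.04626842806122798
```

View pics/side5.png

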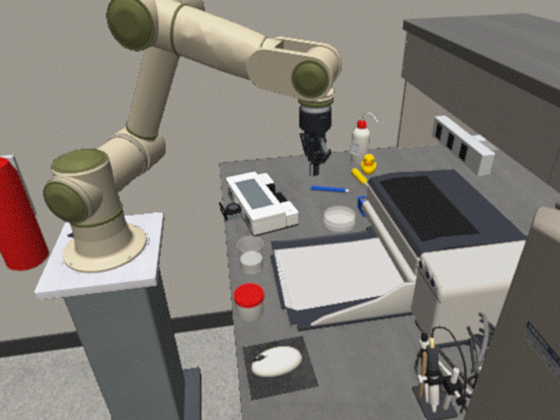

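View pics/top5.png

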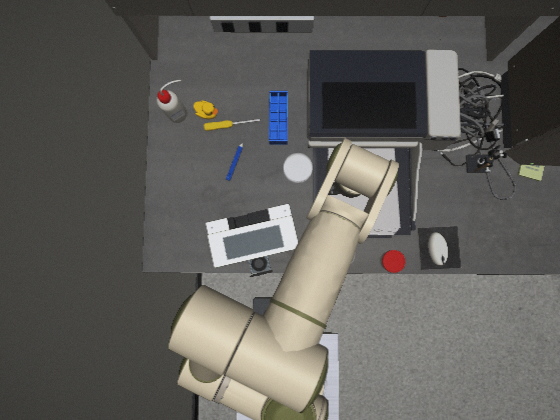

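Run:
```python
from h import *
import cv2
a=cv2.imread("pics/top5.png")[250:285,240:285]; cv2.imwrite("pics/top5z.png",cv2.resize(a,None,fx=14,fy=14,interpolation=cv2.INTER_CUBIC))
th=.229;R=np.array([[np.cos(th),-np.sin(th)],[np.sin(th),np.cos(th)]])
for u,v in ((250,275),(271,271),(261,273),(260,265)): print(R.T@(ray("top",u,v,40)[:2]-[462.5,114.2]))
```

```text
[-123.62926326   34.60376688]
[-126.06935011  -32.23840167]
[-125.19533062   -0.33460109]
[-100.23624975   -2.64480284]
```

View pics/top5z.png

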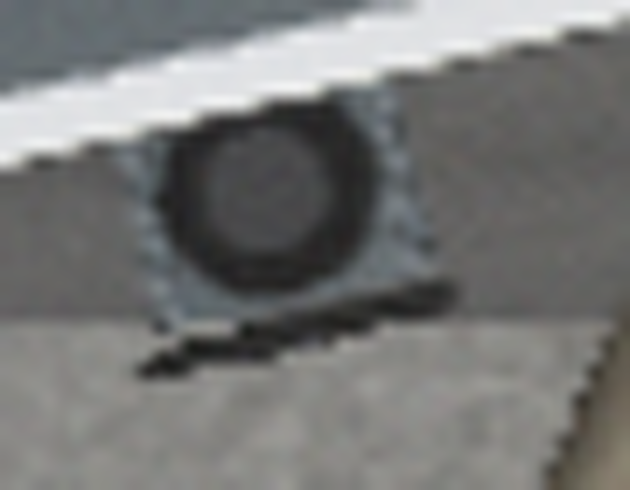

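Run:
```python
from rig import order
print(order.finish_job())
```

```text
the job is handed in; nothing more can be done
None
```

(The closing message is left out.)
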